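# Let the dip stand down one notch

## Task

Lower the sample on the dip stand by one notch: with a fingertip tip the pawl's ball lever over, away from you, so that the pawl lifts out of the toothed wheel and stays up, then push the star handle's top spoke away from you until the wheel has gone back exactly one tooth (a tenth of a turn), and push the ball lever back so that the pawl drops home into the next notch. Only push, do not pick anything up, and leave the glassware, bottles and cardboard tube standing where they are.

Things in the scene. Friction and masses are not known exactly. Their poses are not given: they have to be found in the camera images.
- stand: Dip stand, fixed. Origin on the bench under the axle; x from the robot's side to the far side, y left along the axle, z up. Foot plate x -68 to 178, y -55 to 95, 12 mm thick. At y = 0 a sample arm up to 180 mm high carries a copper strip over a beaker at x = 135 mm; its frame is otherwise under 155 mm high. Left: toothed wheel and pawl; right: star handle.
- axle (a point): Middle of the axle, 110 mm above the stand's origin. It runs along the stand's y and carries the toothed ratchet wheel (100 mm across, 10 teeth 10 mm deep, at y = 28 mm) and the star handle (at y = -70 mm).
- spoke_knob (a point): Centre of the bare metal ball knob (22 mm across) on the uppermost spoke of the five-spoked star handle. Knob centres are 78 mm from the axle, spokes 10 mm thick, 72 degrees apart. At wheel = 0 this spoke leans 22 degrees from upright to the stand's -x; one notch backward brings it to 14 degrees past upright.
- wheel (a joint): Turn of toothed wheel and star, rad. Growing = backward: top moves to the stand's +x, strip goes down 10 mm a notch. At 0 a tooth bears on the seated pawl, which blocks more; starts just below 0. One notch is 0.628. The pawl falls into the next notch if dropped with the wheel at 0.35 to 0.60 (aim for 0.5). Stiff, 3 to 5 N at a knob; stays where it is left.
- pawl_pivot (a point): Point on the pawl's pivot axis (parallel to the axle) at the stand's x = 77, z = 130 mm, given at the lever's y = 80 mm. The nose arm, 58 mm long, reaches from it to the top of the toothed wheel.
- pawl (a joint): Turn of the pawl, rad. 0 = nose down in a notch (about 0.18 on a tooth's tip), growing as the nose lifts; stop at 0.91 = lifted clear. The ball is a tumbler weight: below about 0.5 the pawl falls shut, above about 0.6 it falls over to the lifted stop and stays. Under 2 N moves it.
- pawl_ball (a point): Centre of the bare steel ball (30 mm across) on the pawl's upright lever, 68 mm from the pivot. At pawl = 0 it leans 25 degrees from upright to the stand's -x (ball at x = 48 mm); lifted, 27 degrees to +x (ball at x = 108 mm); centre about 190 mm above the bench in both.
- beaker: Glass beaker, 64 mm across, 75 mm high, on the stand's foot plate under the copper strip; origin at the centre of its underside. To be left alone.
- vial: Small glass vial with a white cap, 22 mm across, 42 mm high, on the near left corner of the foot plate; origin at the centre of its underside. To be left alone.
- amber_near: Amber glass bottle with a blue cap, 72 mm across, 140 mm high, to the right of the stand; origin at the centre of its underside. To be left alone.
- core: Open cardboard tube, 72 mm across, 50 mm high, standing to the left of the stand; origin at the centre of its underside. To be left alone.
- amber_far: Amber glass bottle like the other, farther to the right; origin at the centre of its underside. To be left alone.
- beaker_big: Larger glass beaker, 80 mm across, 95 mm high, on the left; origin at the centre of its underside. To be left alone.
- jar: Glass jar with a white lid, 60 mm across, 60 mm high, on the right; origin at the centre of its underside. To be left alone.

How it is judged:
By the outcome, as a careful person would: the job done as asked, in the order asked, and still so for the second after the job is handed in, with the robot touching nothing.
It also fails if it takes over 54 s, if anything falls off the work surface, if the arm or the gripper's body presses on something with over 40 N, if the wrist force passes 120 N, or if a joint passes its speed limit or range.

## Robot

A 7-joint arm with a two-finger parallel gripper is mounted at the origin on the work surface. World frame = base frame: x ahead of the robot, y to its left, z up, the work surface at z = 0. Lengths are in mm, angles in rad, forces in N, time in s.
With the tool pointing down it reaches from about 400 to 875 mm from the base axis. Payload 4.4 kg.
Tool frame: the origin (TCP) lies midway between the tips of the shut fingers; the grasp point (between the pads) lies 19 mm behind it (ctrl.grip_point_offset is the distance from the TCP to the grasp point, in mm); z points along the fingers, y is the direction in which the jaws open and shut (so a half turn about z gives the same grasp; the last joint's range is limited). The gripper opens to 85 mm and grips with 20 to 120 N. Pads are 22 mm wide; open, the fingers measure 114 mm over their backs; the gripper's body (76 mm by 85 mm) begins 54 mm behind the grasp point. The pads swing forward as they close: fully open they stand 13 mm farther back than shut.
Start: joints at [-1.312, 0.628, 0.038, 1.517, -0.027, 0.996, -0.02], TCP at [207.404, 616.037, 231.313] pointing down, gripper open.
Joint ranges: [-3.06, 3.06], [-0.37, 2.12], [-1.25, 1.32], [0.18, 2.47], [-1.1, 4.24], [0.23, 1.98], [-2.94, 2.94]. Speed limits (rad/s): [2.57, 2.57, 3.14, 3.14, 3.14, 3.14, 3.14].

## Interface

Orientations are given as [roll, pitch, yaw] about the fixed x, y, z axes, in that order (R = Rz(yaw) Ry(pitch) Rx(roll)).
In Python, from cell import ctrl, imaging, models gives the robot as it stands. The module is installed in compiled form; this text tells all that it offers.
- The arm moves only by the tool drive_tool, never from a script. Its argument "deltas" is text: rows parted by semicolons, each of 5 numbers parted by spaces: the shift along the tool's x, y, z in m, then the turn about the tool's z in degrees, then the finger opening in m, from 0 to 0.0854. A call has 1 to 12 rows; each row is the pose to reach, as a shift and turn from the pose commanded when the call began, along the tool's axes at that moment; what a row does not reach only later rows make up. A row lasts 1/8 s, in which the tool goes at most 62.5 mm and 10.7 degrees, less where a joint would pass 70% of its speed; a pose out of reach is approached as far as the arm can. A call with a gripper value outside its range is refused whole. The fingers move at their own pace and stop on an object; the grip force is fixed at half the most. Time passes only in rows, so rows that repeat a pose let the fingers close. It gives the time, the measured TCP pose, the force and the opening at its end, in the units of the state.
- ctrl.read_state(): the state, without advancing time (a new reading comes with each control period).
- imaging.get_image(name): name is "side" or "top"; returns a dict with "color" (480x640x3 uint8, red, green, blue), "range_z" (480x640 float32, mm along the optical axis (not along the pixel's ray), 0 where there is no reading), "vfov" (degrees; the focal length in pixels is half the picture's height over the tangent of half this angle, whatever the lens; pixels are square), "cx", "cy" (the principal point, pixels), "k1" (the pictures are not rectified: a ray, as slopes to the right and down, at radius r is drawn at 1 + k1 r^2 times it, then the intrinsics apply), "extrinsics" (4x4, takes a point from camera to world coordinates). Camera axes: x right, y down, z forward; pixel columns grow to the right and rows downward; lengths in mm; the calibration is good to about 2 mm. A picture is of the moment at which its call begins.
- ctrl.finish_job(): hands the job in, once; it reports no verdict.
Trained networks look in a picture, given as the dict that the camera call returned (one of the last four; its "shot" number tells which), for a name from the list of things; names that differ only in an ending like _2 or _b are one class to them, and where a whole thing is asked for, a point or a joint stands for the part that bears it (a point fixed in the world has none). Each returns a list of dicts, best first, with "score" (0 to 1); they miss things now and then, are a little off and sometimes report something else, mostly with a low value. They report only what shows in the picture. A call takes as long as a camera call.
- models.spot_in(picture, thing): "point" ([column, row] in pixels, amid what is visible of it).
- models.landmark_of(picture, thing): "point" ([column, row] in pixels: a listed point, or the origin of a listed thing).
The state is a dict: "clock": time; "qpos": joint angles; "qd": joint speeds; "tau": joint torques, N m; "eef_pos": TCP position; "tool_rot": TCP orientation; "force": force on the tool from outside, world axes, zero at the start; "torque": the same for the moment, N m; "width": finger opening in mm.
Only numpy, scipy, OpenCV 4.12 (cv2) and the standard library are available. Lean on these libraries where they do the work, as an engineer would, in place of code of your own. Each camera call takes 0.05 s, during which the arm holds its last target.

## Working session

There is one attempt and no reset: what is moved stays moved. The work goes in short steps, Python scripts to look and compute and a tool call to move; the robot and the scene stay as the last step left them, time stands still between calls to the robot, and variables do not carry over. Pictures are saved under pics/ and viewed, and the job is handed in when it is done.

Besides the shell and the picture viewer there is one more tool, called after ">>>" as a command line: name --argument value ..., lists and objects as JSON in quotes. drive_tool: Moves the arm, as the interface text tells. Its arguments: {"type":"object","properties":{"deltas":{"type":"string"}},"required":["deltas"]}

```bash
mkdir -p pics; cat > h.py <<'E'
import numpy as np, cv2
from cell import ctrl, imaging, models
def K(p):
    f=240/np.tan(np.radians(p['vfov'])/2)
    return f
def ray(p,uv):
    f=K(p); x=np.array([(uv[0]-p['cx'])/f,(uv[1]-p['cy'])/f]); y=x.copy()
    for _ in range(20): y=x/(1+p['k1']*(y@y))
    return np.array([y[0],y[1],1.])
def pt(p,uv,z=None):
    c=ray(p,uv)*z
    return (p['extrinsics']@np.r_[c,1])[:3]
def proj(p,P):
    c=np.linalg.inv(p['extrinsics'])@np.r_[P,1]; s=c[:2]/c[2]; s=s*(1+p['k1']*(s@s))
    return s*K(p)+[p['cx'],p['cy']]
def depth(p,uv,r=2):
    u,v=int(round(uv[0])),int(round(uv[1])); w=p['range_z'][max(0,v-r):v+r+1,max(0,u-r):u+r+1]; w=w[w>0]
    return np.median(w) if w.size else 0
def tri(p,u,q,v):
    A=[];b=[]
    for P,x in((p,u),(q,v)):
        d=P['extrinsics'][:3,:3]@ray(P,x); d/=np.linalg.norm(d); o=P['extrinsics'][:3,3]; M=np.eye(3)-np.outer(d,d); A.append(M);b.append(M@o)
    x=np.linalg.lstsq(np.vstack(A),np.hstack(b),rcond=None)[0]
    res=[np.linalg.norm(A[i]@x-b[i]) for i in range(2)]
    return x,res
def save(p,n): cv2.imwrite('pics/'+n,p['color'][:,:,::-1])
E
python3 - <<'E'
from h import *
s=ctrl.read_state(); print({k:np.round(v,3) for k,v in s.items()})
for n in('side','top'):
    p=imaging.get_image(n); save(p,n+'0.png'); print(n,p['extrinsics'].round(3).tolist(),p['vfov'],p['k1'])
    for t in ['stand','axle','spoke_knob','pawl_pivot','pawl_ball','beaker','vial','amber_near','core','amber_far','beaker_big','jar']:
        for f in (models.landmark_of,):
            r=f(p,t)
            print(t,[(np.round(d['point'],1).tolist(),round(d['score'],2),pt(p,d['point'],depth(p,d['point'])).round(0).tolist()) for d in r[:2]])
E
```

```text
{'clock': np.float64(0.0), 'qpos': array([-1.312,  0.629,  0.038,  1.518, -0.027,  0.996, -0.02 ]), 'qd': array([-0.001, -0.   , -0.001,  0.   , -0.001,  0.002, -0.002]), 'tau': array([ 0.0000e+00, -5.6338e+01,  1.2260e+00, -1.9345e+01,  1.1000e-02,
        1.0000e-02,  0.0000e+00]), 'eef_pos': array([207.167, 615.422, 230.378]), 'tool_rot': array([-3.14 ,  0.   ,  2.817]), 'force': array([ 0.487, -0.153,  0.363]), 'torque': array([-0.009,  0.03 , -0.017]), 'width': np.float64(85.521)}
side [[0.726, -0.443, 0.526, 2.3], [-0.688, -0.483, 0.542, -538.753], [0.014, -0.755, -0.656, 761.944], [0.0, 0.0, 0.0, 1.0]] 55.245681840755545 0.022959888350074315
stand [([347.4, 290.8], 0.78, [450.0, -164.0, 107.0])]
axle [([353.2, 255.8], 0.85, [520.0, -113.0, 117.0]), ([348.5, 290.7], 0.71, [451.0, -166.0, 108.0])]
spoke_knob [([365.0, 255.2], 0.85, [480.0, -173.0, 188.0]), ([428.4, 345.4], 0.26, [503.0, -324.0, 50.0])]
pawl_pivot [([357.8, 213.4], 0.89, [611.0, -40.0, 134.0])]
pawl_ball []
beaker [([351.0, 254.0], 0.66, [517.0, -109.0, 121.0]), ([395.8, 260.9], 0.62, [640.0, -138.0, 40.0])]
vial
[... 690 characters left out ...]
 ([412.7, 242.7], 0.66, [486.0, -177.0, 189.0])]
spoke_knob [([411.3, 244.7], 0.76, [482.0, -174.0, 189.0])]
pawl_pivot [([347.9, 193.2], 0.7, [593.0, -36.0, 203.0])]
pawl_ball [([343.6, 197.2], 0.73, [583.0, -27.0, 205.0]), ([410.2, 242.6], 0.65, [486.0, -172.0, 191.0])]
beaker [([377.5, 187.1], 0.85, [664.0, -124.0, 17.0])]
vial [([339.2, 251.4], 0.55, [487.0, -22.0, 53.0])]
amber_near [([447.0, 237.4], 0.74, [516.0, -280.0, 90.0])]
core [([299.6, 220.5], 0.63, [577.0, 80.0, 0.0])]
amber_far [([478.8, 179.1], 0.56, [667.0, -370.0, 77.0])]
beaker_big [([180.4, 205.2], 0.7, [593.0, 364.0, 91.0]), ([344.6, 195.4], 0.4, [587.0, -29.0, 205.0])]
jar [([471.7, 319.0], 0.6, [324.0, -337.0, 60.0])]
```

```bash
python3 - <<'E'
import cv2
a=cv2.imread('pics/side0.png')[150:450,230:560]; cv2.imwrite('pics/side0c.png',cv2.resize(a,None,fx=2,fy=2,interpolation=cv2.INTER_CUBIC))
a=cv2.imread('pics/top0.png')[130:330,260:520]; cv2.imwrite('pics/top0c.png',cv2.resize(a,None,fx=3,fy=3,interpolation=cv2.INTER_CUBIC))
E
```

```text
(no output)
```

View pics/side0c.png

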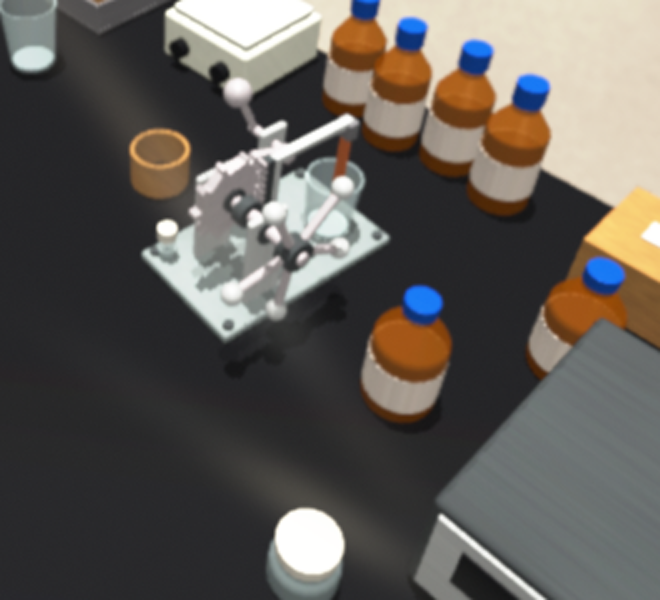

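View pics/top0c.png

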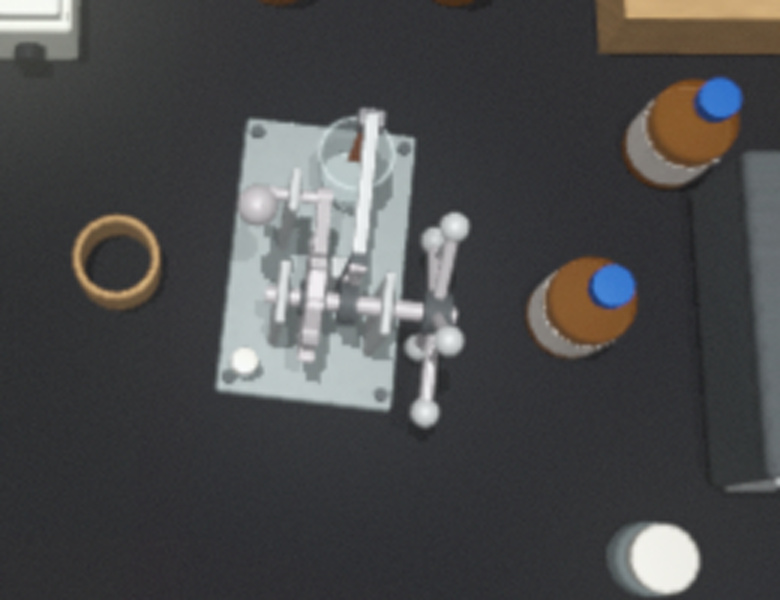

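View pics/top0.png

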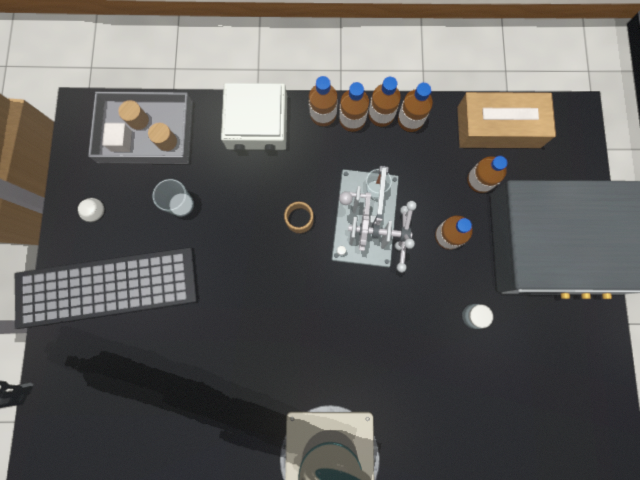

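```bash
cat >> h.py <<'E'
def plane(p,uv,z):
    d=p['extrinsics'][:3,:3]@ray(p,uv); o=p['extrinsics'][:3,3]; return o+d*(z-o[2])/d[2]
E
python3 - <<'E'
from h import *
from scipy.optimize import least_squares
S=imaging.get_image('side');T=imaging.get_image('top')
c=lambda x,y:np.array([260+x/3,130+y/3])
s=lambda x,y:np.array([230+x/2,150+y/2])
ball=tri(T,c(258,203),S,s(237,93));print('ball',ball)
kn=tri(T,c(450,341),S,s(275,213));print('knob',kn)
# corners top: (-x,+y) near left etc
cor=[c(248,120),c(414,139),c(390,409),c(217,390)]
loc=[(178,95),(178,-55),(-68,-55),(-68,95)]
W=[plane(T,u,12) for u in cor]; print(np.round(W))
scor=[s(143,253),s(228,338),s(388,237)]; sl=[loc[3],loc[2],loc[1]]
print(np.round([plane(S,u,12) for u in scor]))
L=lambda a,b,z:np.array([a,b,z])
def w(q,l):
    cs,sn=np.cos(q[2]),np.sin(q[2]); return np.array([q[0]+cs*l[0]-sn*l[1],q[1]+sn*l[0]+cs*l[1],l[2]])
def res(q):
    r=[]
    for u,l in zip(cor,loc): r+=list(proj(T,w(q,(*l,12)))-u)
    for u,l in zip(scor,sl): r+=list(proj(S,w(q,(*l,12)))-u)
    B=(77-68*np.sin(np.radians(25)),80,130+68*np.cos(np.radians(25)))
    Kn=(-78*np.sin(np.radians(22)),-70,110+78*np.cos(np.radians(22)))
    B2=(77+68*np.sin(np.radians(27)),80,130+68*np.cos(np.radians(27)))
    for P,l in((c(258,203),B),(c(450,341),Kn)): r+=list(proj(T,w(q,l))-P)
    for P,l in((s(237,93),B),(s(275,213),Kn)): r+=list(proj(S,w(q,l))-P)
    return r
o=least_squares(res,[530,-95,-.05],loss='soft_l1'); print(o.x,np.degrees(o.x[2])); print(np.round(o.fun if len(o.fun)<0 else res(o.x),1))
for l in [(0,0,110),(48,80,192),(108,80,190),(-29,-70,182)]: print(l,w(o.x,l).round(0))
E
```

```text
ball (array([586.44821075, -32.34121247, 187.77733613]), [np.float64(0.8513310252219944), np.float64(0.8513310252224628)])
knob (array([ 485.95367692, -173.77075736,  180.38663404]), [np.float64(0.7856954105891496), np.float64(0.7856954105887398)])
[[ 712.  -33.   12.]
 [ 695. -179.   12.]
 [ 455. -153.   12.]
 [ 471.   -5.   12.]]
[[ 470.  -11.   12.]
 [ 455. -158.   12.]
 [ 693. -182.   12.]]
[ 5.25564939e+02 -1.07531687e+02 -1.13989310e-01] -6.531106372632204
[ 0.2 -0.5  1.1 -0.4  0.8  1.4 -0.   0.8 -2.3 -1.  -2.3 -0.1  1.  -0.7
  0.4  1.5  0.3 -1.6 -0.3 -0.6  0.6 -1.4]
(0, 0, 110) [ 526. -108.  110.]
(48, 80, 192) [582. -34. 192.]
(108, 80, 190) [642. -40. 190.]
(-29, -70, 182) [ 489. -174.  182.]
```

>>> drive_tool --deltas "-0.010 -0.010 0 -0.5 0; -0.031 -0.030 0 -1.5 0; -0.062 -0.060 0 -3 0; -0.099 -0.096 0 -5 0; -0.135 -0.131 0 -7 0; -0.171 -0.166 0 -9 0; -0.208 -0.202 0 -11 0; -0.244 -0.237 0 -12.1 0; -0.275 -0.267 0 -12.1 0; -0.296 -0.287 0 -12.1 0; -0.306 -0.297 0 -12.1 0; -0.311 -0.302 0 -12.1 0"

```text
clock: 2.9
eef_pos: [405.8, 230.1, 231.4]
tool_rot: [3.141, -0.0, 3.027]
force: [0.4, 0.3, -0.4]
width: 0.2
```

>>> drive_tool --deltas "-0.005 -0.008 0 0 0; -0.017 -0.026 0 0 0; -0.037 -0.055 0 0 0; -0.061 -0.090 0 0 0; -0.085 -0.126 0 0 0; -0.109 -0.162 0 0 0; -0.130 -0.194 0 0 0; -0.146 -0.218 0 0 0; -0.156 -0.233 0 0 0; -0.160 -0.239 0 0 0; -0.161 -0.241 0 0 0; -0.161 -0.241 0 0 0"

```text
clock: 4.4
eef_pos: [538.1, -26.0, 231.3]
tool_rot: [3.141, -0.0, 3.03]
force: [0.2, -1.1, 0.0]
width: -0.0
```

```bash
python3 - <<'E'
from h import *
S=imaging.get_image('side');T=imaging.get_image('top')
a=S['color'][120:320,260:460,::-1];b=T['color'][140:290,300:450,::-1]
cv2.imwrite('pics/a1.png',np.hstack([cv2.resize(a,(400,400)),cv2.resize(b,(400,400))]))
s=ctrl.read_state();print(s['eef_pos'],s['force'],s['width'])
print(proj(S,s['eef_pos'])-[260,120],proj(T,s['eef_pos'])-[300,140])
E
```

```text
[538.12671838 -26.0638299  231.33996709] [ 0.1141781  -0.21172494  0.34905834] 0.1565136860466106
[71.10129816 67.20042148] [43.84176012 74.61445548]
```

View pics/a1.png

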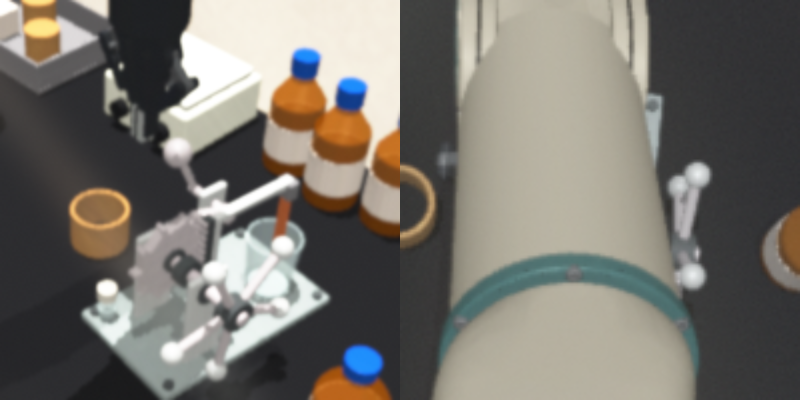

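>>> drive_tool --deltas "0 0 0.01 0 0; 0 0 0.025 0 0; 0 0 0.04 0 0; 0 0 0.05 0 0; 0 0 0.055 0 0; 0 0 0.055 0 0; -0.006 0 0.055 0 0; -0.012 0 0.055 0 0; -0.018 0 0.055 0 0; -0.024 0 0.055 0 0; -0.030 0 0.055 0 0; -0.030 0 0.055 0 0"

```text
clock: 6.0
eef_pos: [568.8, -30.6, 176.2]
tool_rot: [-3.142, 0.0, 3.028]
force: [-0.3, -0.2, 0.1]
width: 0.0
```

```bash
cat > look.py <<'E'
from h import *
import sys
S=imaging.get_image('side')
a=S['color'][140:290,290:440,::-1]
cv2.imwrite('pics/%s.png'%sys.argv[1],cv2.resize(a,(600,600),interpolation=cv2.INTER_CUBIC))
s=ctrl.read_state();print(s['clock'],s['eef_pos'].round(1),s['force'].round(2),s['width'])
print((proj(S,s['eef_pos'])-[290,140])*4)
E
python3 look.py b1
```

```text
6.05 [568.4 -30.6 176.2] [-0.38  0.56 -0.3 ] -0.26378865153847786
[207.88537223 256.03480057]
```

View pics/b1.png

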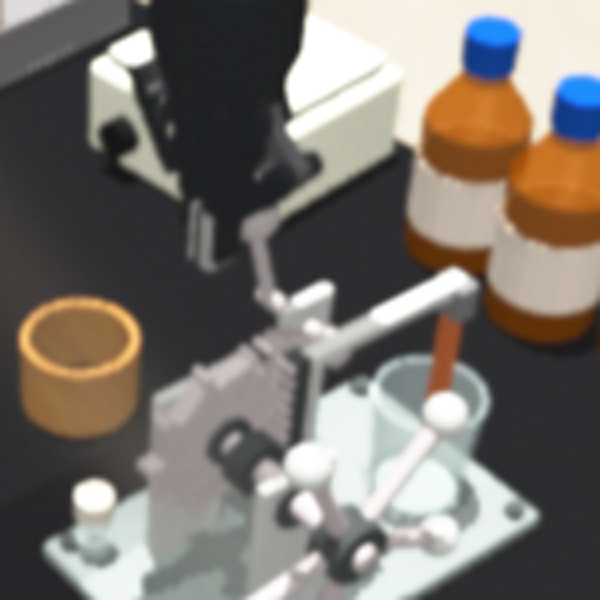

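>>> drive_tool --deltas "-0.005 0 0 0 0; -0.010 0 0 0 0; -0.015 0 0 0 0; -0.020 0 0 0 0; -0.025 0 0 0 0; -0.030 0 0 0 0; -0.034 0 0 0 0; -0.038 0 0 0 0; -0.041 0 0 0 0; -0.041 0 0 0 0"

```text
clock: 7.3
eef_pos: [609.1, -35.2, 176.2]
tool_rot: [3.142, -0.0, 3.028]
force: [0.1, 0.5, -0.8]
width: 0.2
```

```bash
python3 look.py b2
```

```text
7.35 [608.9 -35.2 176.2] [-0.73 -0.05 -0.39] -0.1250304261008561
[267.24060677 228.32596595]
```

View pics/b2.png

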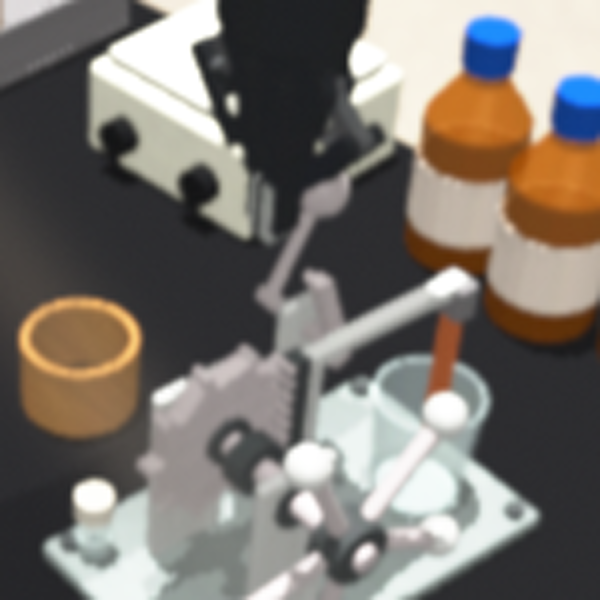

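>>> drive_tool --deltas "0.010 0 0 0 0; 0.025 0 0 0 0; 0.035 0 -0.010 0 0; 0.040 0 -0.030 0 0; 0.045 0 -0.050 0 0; 0.055 -0.020 -0.058 0 0; 0.075 -0.050 -0.058 0 0; 0.100 -0.085 -0.058 0 0; 0.125 -0.115 -0.058 0 0; 0.142 -0.140 -0.058 0 0; 0.150 -0.152 -0.058 0 0; 0.150 -0.152 -0.058 0 0"

```text
clock: 8.85
eef_pos: [442.0, -170.1, 234.4]
tool_rot: [-3.141, -0.0, 3.026]
force: [0.8, -0.2, 0.5]
width: -0.1
```

```bash
python3 look.py c1; python3 - <<'E'
from h import *
S=imaging.get_image('side');T=imaging.get_image('top')
print([ (d['point'],d['score']) for d in models.landmark_of(S,'spoke_knob')],[ (d['point'],d['score']) for d in models.landmark_of(S,'pawl_ball')])
cv2.imwrite('pics/c1t.png',cv2.resize(T['color'][140:290,300:450,::-1],(600,600)))
E
```

```text
8.9 [ 442.9 -169.1  234.4] [-0.15  0.88  0.22] -0.15293091452637758
[243.25609607 417.46139702]
[([366.1, 258.1], 0.95)] []
```

View pics/c1.png

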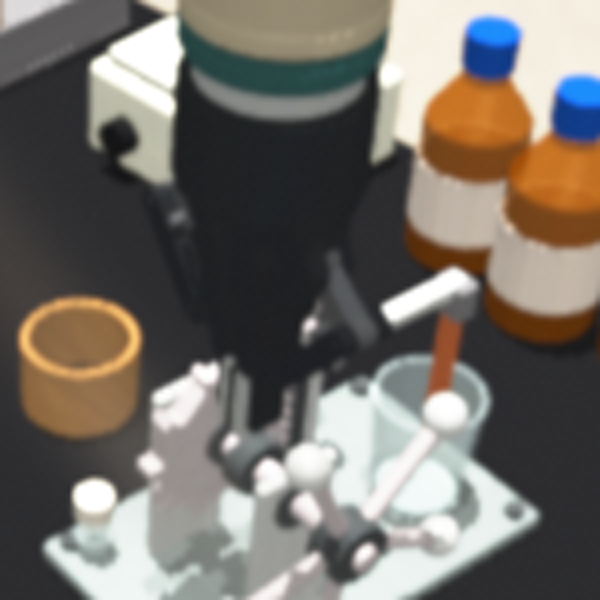

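View pics/c1t.png

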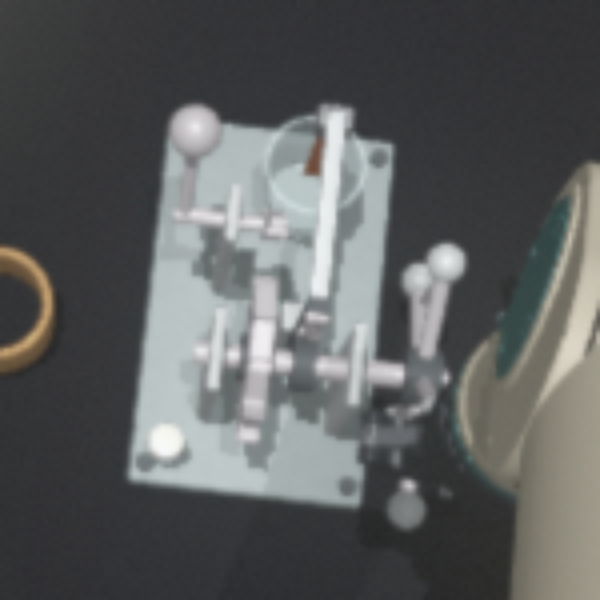

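>>> drive_tool --deltas "0 0 0.015 0 0; 0 0 0.035 0 0; 0 0 0.055 0 0; 0 0 0.064 0 0; 0 0 0.064 0 0; -0.008 0 0.064 0 0; -0.016 0 0.064 0 0; -0.024 0 0.064 0 0; -0.032 0 0.064 0 0; -0.040 0 0.064 0 0; -0.048 0 0.064 0 0; -0.048 0 0.064 0 0"

```text
clock: 10.6
eef_pos: [491.2, -174.6, 170.3]
tool_rot: [3.142, 0.001, 3.028]
force: [-0.4, 1.8, 1.3]
width: -0.3
```

```bash
python3 look.py d1; cat > ang.py <<'E'
from h import *
from scipy.optimize import minimize_scalar,least_squares
q=np.array([525.56,-107.53,-.114])
def w(l):
    cs,sn=np.cos(q[2]),np.sin(q[2]); return np.array([q[0]+cs*l[0]-sn*l[1],q[1]+sn*l[0]+cs*l[1],l[2]])
def knob(a,k=0): 
    t=a-np.radians(22)+k*2*np.pi/5; return w((78*np.sin(t),-70,110+78*np.cos(t)))
def fit(p,uv,k=0):
    f=lambda a:np.sum((proj(p,knob(a,k))-uv)**2)
    o=minimize_scalar(f,bounds=(-.4,1),method='bounded'); return o.x,o.fun**.5
if __name__=='__main__':
    for n in('side','top'):
        p=imaging.get_image(n)
        print(n,[(np.round(d['point'],1).tolist(),round(d['score'],2),[np.round(fit(p,d['point'],k),2).tolist() for k in(0,1,2)]) for d in models.landmark_of(p,'spoke_knob')])
        u=proj(p,knob(0)); 
    print('start', fit(imaging.get_image('side'),np.array([367.5,256.5])))
E
python3 ang.py
```

```text
10.65 [ 491.1 -174.6  170.3] [-0.54  0.08  0.04] -0.35650084457386855
[315.33876875 477.72833455]
side [([376.3, 245.9], 0.7, [[0.3, 2.44], [-0.4, 17.77], [-0.4, 32.34]])]
top [([410.0, 231.0], 0.63, [[0.31, 1.69], [-0.4, 17.34], [0.65, 8.6]])]
start (np.float64(-0.032782224472684626), np.float64(0.5840240175582304))
```

View pics/d1.png

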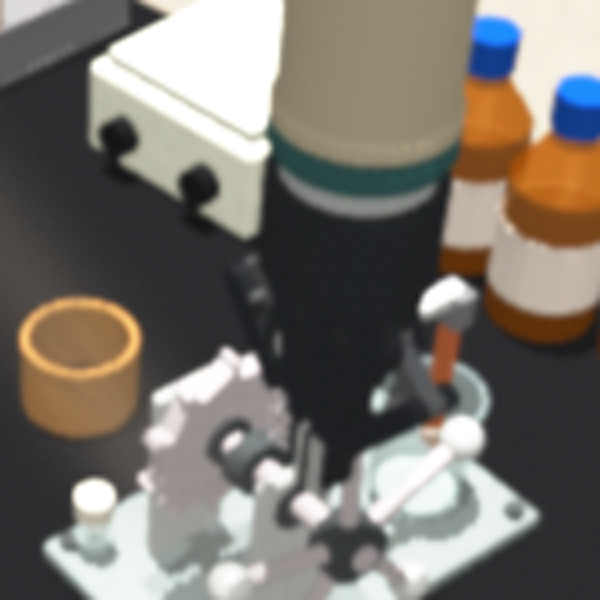

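```bash
python3 - <<'E'
from ang import *
S=imaging.get_image('side')
# start pic: k1 knob at crop a c1 (445,411); k? (440,533); 
for nm,L in {'start':[((445,411),1),((440,533),2),((310,463),0)],'now':[((461,437),1),((232,580),-1)]}.items():
    for c,k in L: print(nm,k,fit(S,np.array([290+c[0]/4,140+c[1]/4]),k))
print([(proj(S,knob(.3,k))-[290,140])*4 for k in (0,1,-1)])
s=ctrl.read_state()['eef_pos']; d=s[:2]-q[:2]; print('stand xy',np.cos(q[2])*d[0]+np.sin(q[2])*d[1],-np.sin(q[2])*d[0]+np.cos(q[2])*d[1])
E
```

```text
start 1 (np.float64(-0.06122458872282472), np.float64(1.293309948856924))
start 2 (np.float64(-0.09152436193316814), np.float64(0.7772489753159355))
start 0 (np.float64(-0.02066628130030539), np.float64(0.032258842865528506))
now 1 (np.float64(0.3001559790867984), np.float64(0.7783787164872445))
now -1 (np.float64(0.36182110429611597), np.float64(0.7505589287787506))
[array([350.55434735, 431.7648202 ]), array([458.00331067, 437.84499095]), array([226.51839012, 587.00708556])]
stand xy -26.78794774857739 -70.86738256780284
```

>>> drive_tool --deltas "-0.004 0 0 0 0; -0.008 0 0 0 0; -0.012 0 0 0 0; -0.014 0 0 0 0; -0.014 0 0 0 0; -0.014 0 0 0 0"

```text
clock: 11.7
eef_pos: [504.8, -176.2, 170.3]
tool_rot: [-3.142, 0.001, 3.028]
force: [-0.8, 0.4, -0.1]
width: 0.0
```

```bash
python3 look.py d2;python3 ang.py
```

```text
11.75 [ 504.7 -176.2  170.3] [-0.94  0.93  0.99] -0.1521576572371796
[337.5167275  465.53550516]
side [([383.0, 245.6], 0.71, [[0.46, 0.52], [-0.4, 11.21], [-0.4, 27.18]])]
top [([412.4, 223.9], 0.6, [[0.52, 0.16], [-0.4, 10.07], [0.38, 9.83]])]
start (np.float64(-0.032782224472684626), np.float64(0.5840240175582304))
```

View pics/d2.png

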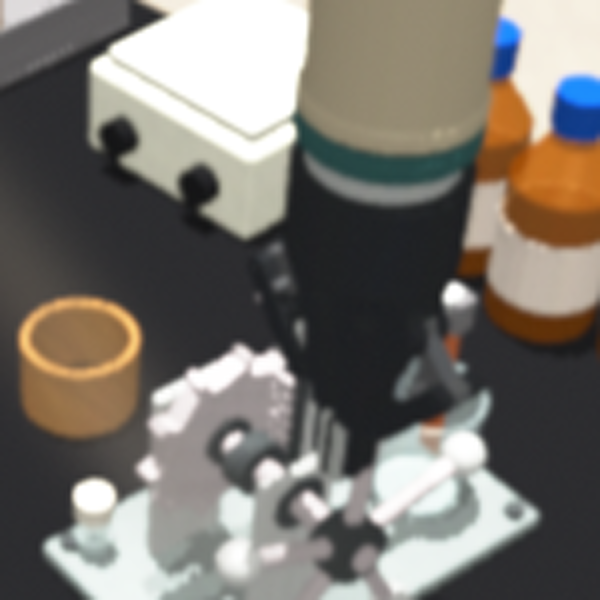

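>>> drive_tool --deltas "0.010 0 0 0 0; 0.022 0 0 0 0; 0.032 0 -0.010 0 0; 0.036 0 -0.030 0 0; 0.036 0 -0.050 0 0; 0.036 0 -0.065 0 0; 0.036 0.020 -0.070 0 0; 0.036 0.055 -0.070 0 0; 0.036 0.090 -0.070 0 0; 0.036 0.125 -0.070 0 0; 0.036 0.145 -0.070 0 0; 0.036 0.152 -0.070 0 0"

```text
clock: 13.5
eef_pos: [485.6, -20.0, 240.9]
tool_rot: [3.141, 0.001, 3.03]
force: [-0.5, 0.2, 0.3]
width: 0.4
```

```bash
python3 look.py d3;python3 ang.py
```

```text
13.55 [485.7 -19.9 240.8] [ 0.26  1.11 -0.14] 0.10232253192722504
[ 78.1687763  210.24183895]
side [([384.9, 242.4], 0.64, [[0.56, 1.68], [-0.4, 8.77], [-0.4, 28.12]])]
top [([412.1, 222.9], 0.6, [[0.55, 0.19], [-0.4, 9.07], [0.35, 9.35]])]
start (np.float64(-0.032782224472684626), np.float64(0.5840240175582304))
```

View pics/d3.png

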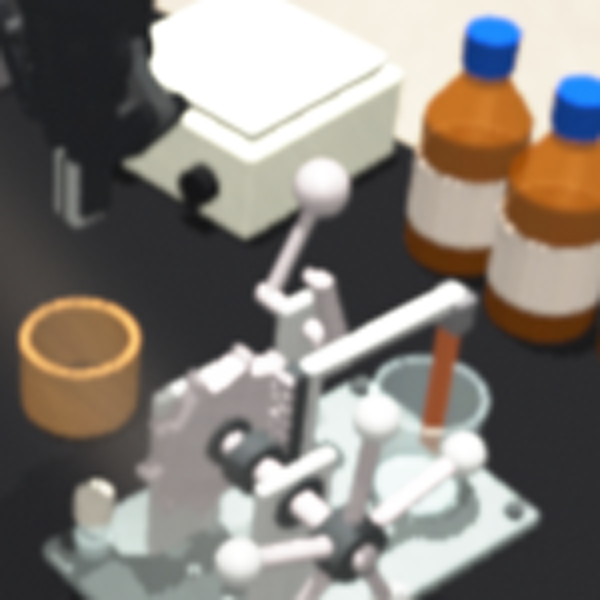

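```bash
python3 - <<'E'
from ang import *
S=imaging.get_image('side')
P=lambda c:np.array([290+c[0]/4,140+c[1]/4])
for c,k in [((377,415),0),((466,451),1),((240,560),-1)]: print(k,fit(S,P(c),k))
# joint fit w/ small offset of axle centre (3D), start & now
st=[((445,411),1),((440,533),2),((310,463),0)]; nw=[((377,415),0),((466,451),1),((240,560),-1)]
# start lower-left knob from side0c (232,292): px (346,296)
def res(v):
    r=[]
    for L,a in((st,v[0]),(nw,v[1])):
        for c,k in L: r+=list(proj(S,knob(a,k)+np.r_[v[2:5]])-P(c))
    r+=list(proj(S,knob(v[0],-1)+np.r_[v[2:5]])-[346,296])
    return np.r_[r,np.array(v[2:5])/3]
o=least_squares(res,[0,.5,0,0,0]);print(o.x,o.fun.round(2))
E
```

```text
0 (np.float64(0.5218114363738181), np.float64(0.6624939495736965))
1 (np.float64(0.45385731964211995), np.float64(1.4481736543087131))
-1 (np.float64(0.5115788857546163), np.float64(0.6706698848981618))
[-0.0573265   0.48132537  1.8864425  -0.63575909  1.54057853] [ 0.34  0.25 -0.35 -0.12 -0.12  0.11  0.05  0.23 -0.47 -0.1  -0.07 -0.16
  0.19  0.12  0.63 -0.21  0.51]
```

>>> drive_tool --deltas "-0.010 0 0 0 0; -0.030 0 0 0 0; -0.060 0 0 0 0; -0.090 -0.001 0 0 0; -0.120 -0.001 0 0 0; -0.150 -0.001 0 0 0; -0.178 -0.001 0 0 0; -0.196 -0.001 0 0 0; -0.205 -0.001 0 0 0; -0.205 -0.001 0.010 0 0; -0.205 -0.001 0.020 0 0; -0.205 -0.001 0.020 0 0"

```text
clock: 15.35
eef_pos: [687.8, -45.2, 218.9]
tool_rot: [-3.141, -0.003, 3.028]
force: [1.2, -0.3, 1.2]
width: 0.2
```

```bash
python3 look.py e1
```

```text
15.4 [688.4 -45.2 219.7] [-0.09 -0.53 -0.12] 0.18043965183246014
[387.88041425 111.3740268 ]
```

View pics/e1.png

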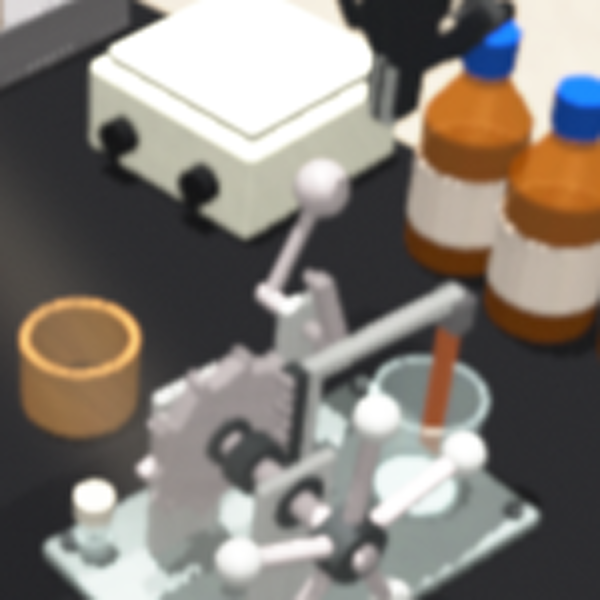

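>>> drive_tool --deltas "0 0 0.015 0 0; 0 0 0.035 0 0; 0 0 0.044 0 0; 0 0 0.044 0 0; 0.008 0 0.044 0 0; 0.016 0 0.044 0 0; 0.022 0 0.044 0 0; 0.028 0 0.044 0 0; 0.034 0 0.044 0 0; 0.040 0 0.044 0 0; 0.044 0 0.044 0 0; 0.044 0 0.044 0 0"

```text
clock: 16.9
eef_pos: [645.1, -40.3, 176.2]
tool_rot: [-3.142, -0.001, 3.028]
force: [-0.2, -0.1, -1.2]
width: 0.3
```

```bash
python3 look.py e2
```

```text
16.95 [645.5 -40.3 176.2] [-0.51 -0.08  1.18] -0.020700488214472536
[320.2153416 205.155901 ]
```

View pics/e2.png

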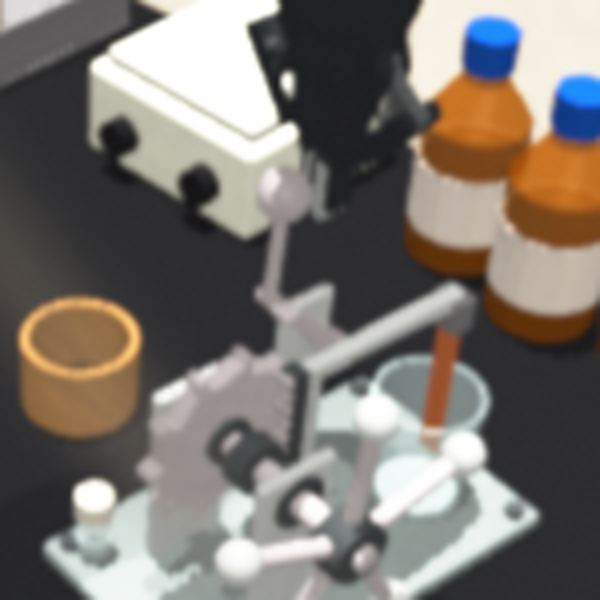

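>>> drive_tool --deltas "0.004 0 0 0 0; 0.008 0 0 0 0; 0.012 0 0 0 0; 0.016 0 0 0 0; 0.020 0 0 0 0; 0.022 0 0 0 0; 0.022 0 0 0 0; 0.022 0 0 0 0"

```text
clock: 17.95
eef_pos: [623.9, -37.9, 176.3]
tool_rot: [3.142, 0.0, 3.028]
force: [-0.1, -0.1, 1.0]
width: 0.0
```

```bash
python3 look.py e3
```

```text
18.0 [623.9 -37.9 176.3] [-0.39 -1.03  0.06] -0.13844511720962396
[290.00193047 219.13281021]
```

View pics/e3.png

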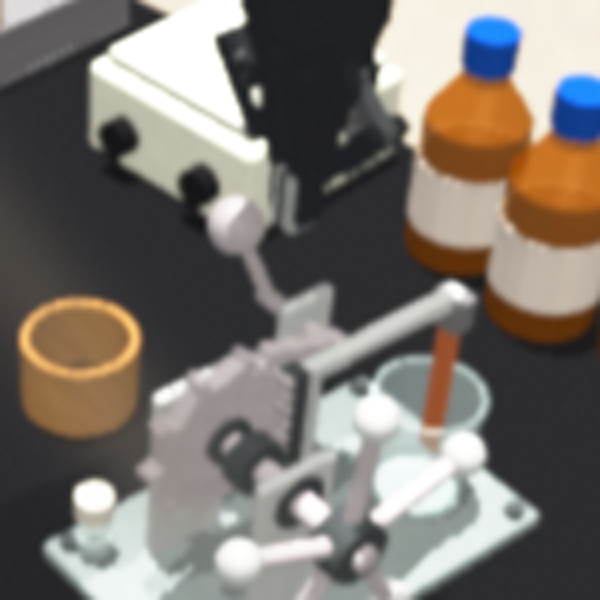

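>>> drive_tool --deltas "-0.010 0 0 0 0; -0.020 0 -0.005 0 0; -0.020 0 -0.025 0 0; -0.020 0 -0.050 0 0; -0.020 0 -0.070 0 0; -0.020 0.020 -0.075 0 0; -0.020 0.055 -0.075 0 0; -0.020 0.100 -0.075 0 0; -0.020 0.150 -0.075 0 0; -0.020 0.190 -0.075 0 0; -0.020 0.210 -0.075 0 0; -0.020 0.215 -0.075 0 0"

```text
clock: 19.5
eef_pos: [667.6, 175.1, 250.5]
tool_rot: [-3.141, -0.001, 3.03]
force: [-0.3, -0.4, 0.2]
width: 0.4
```

```bash
python3 look.py f1; python3 ang.py; python3 - <<'E'
from h import *
S=imaging.get_image('side');T=imaging.get_image('top'); save(S,'f1s.png')
for n,p in(('s',S),('t',T)): print(n,[(d['point'],d['score']) for d in models.landmark_of(p,'pawl_ball')])
cv2.imwrite('pics/f1t.png',cv2.resize(T['color'][130:330,260:520,::-1],None,fx=3,fy=3,interpolation=cv2.INTER_CUBIC))
E
```

```text
19.55 [667.8 174.  250.8] [-0.96 -0.61  0.01] 0.17795884020333907
[ 81.5072405 -74.6915966]
side [([386.5, 240.4], 0.58, [[0.62, 3.04], [-0.4, 7.38], [-0.4, 28.68]])]
top [([411.8, 225.5], 0.93, [[0.47, 0.34], [-0.4, 11.68], [0.45, 9.52]]), ([479.1, 180.6], 0.52, [[1.0, 73.09], [0.11, 71.74], [-0.4, 75.78]])]
start (np.float64(-0.032782224472684626), np.float64(0.5840240175582304))
s [([346.8, 196.2], 0.71)]
t [([300.5, 218.3], 0.72), ([344.7, 195.1], 0.66)]
```

View pics/f1.png

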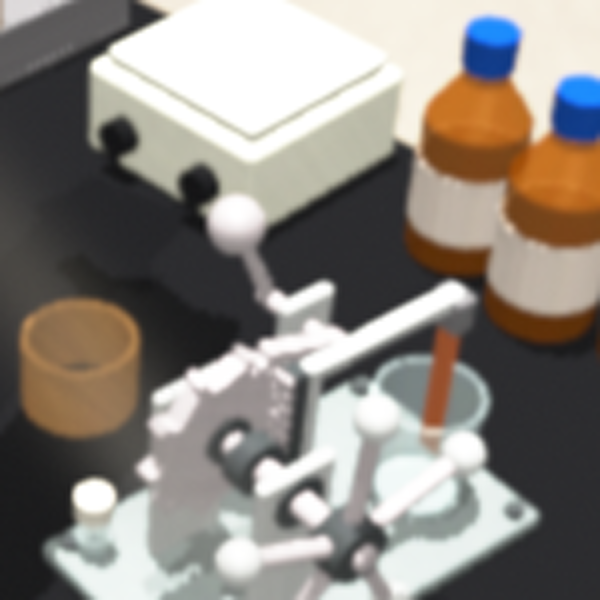

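View pics/f1t.png

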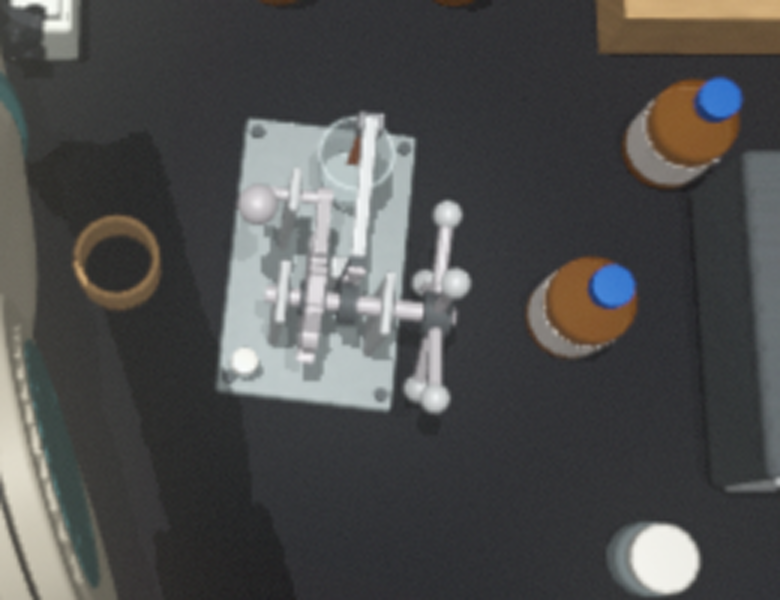

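```bash
python3 -c "
from cell import ctrl
print(ctrl.finish_job())"
```

```text
the job is handed in; nothing more can be done
None
```

I lowered the sample by one notch and handed the job in at about 20 s of the 54 s. With the shut fingertips I:
1. tipped the ball lever over, so that the pawl stayed lifted;
2. pushed the top spoke away from the robot;
3. pushed the ball lever back from the far side;
4. retreated clear of the stand.

- **Pawl:** in the last pictures the ball lies where it was at the start in both views (top crop pixel 258, 203). I take this to mean the pawl is down in the next notch; I judged it by eye.
- **Wheel:** it reads about 0.5 rad, which is the value to aim for. The single readings ranged from 0.45 to 0.62, and the networks' side-view value of 0.62 was the outlier. A joint fit of all the visible knobs gave a turn of about 0.54 rad from the start. I did not push the wheel on to bear against the pawl at 0.628.
- **Other things:** the beaker, vial, cardboard tube, jar and both amber bottles stand where they were. I did not look at the larger beaker again. Force readings stayed under about 2 N.

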